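Set out a power board and its heat sinks for fitting

TASK

Set up the bench for fitting heat sinks: slide the board pallet along the mat, without lifting it, until it sits square and home against both stop rails under the inspection camera. Pick all the 75 mm heat sinks (the others are 60 and 90 mm) out of the mixed sorting tray and put them in the shallow kit box; only then tip the tray over the deep stock bin so that the other sizes slide into it. Set the empty tray back down flat on the mat, and do not disturb the solder spool, multimeter or tape roll.

Things in the scene. Friction and masses are not known exactly. Their poses are not given: they have to be found in the camera images.
- sink75_a: 75 mm long heat sink: straight finned bar of bare aluminium, 75 x 20 x 22 mm, about 34 g, lying along its own x axis with the fins up; pinch it across its 20 mm width (own y). Origin: centre of its underside. Its grip height is the full 22 mm. Not present at every start
- sink75_b: 75 mm long heat sink: straight finned bar of bare aluminium, 75 x 20 x 22 mm, about 34 g, lying along its own x axis with the fins up; pinch it across its 20 mm width (own y). Origin: centre of its underside. Its grip height is the full 22 mm. Not present at every start
- sink75_c: 75 mm long heat sink: straight finned bar of bare aluminium, 75 x 20 x 22 mm, about 34 g, lying along its own x axis with the fins up; pinch it across its 20 mm width (own y). Origin: centre of its underside. Its grip height is the full 22 mm. Not present at every start
- sink75_d: 75 mm long heat sink: straight finned bar of bare aluminium, 75 x 20 x 22 mm, about 34 g, lying along its own x axis with the fins up; pinch it across its 20 mm width (own y). Origin: centre of its underside. Its grip height is the full 22 mm. Not present at every start
- sink60_a: 60 mm long heat sink: straight finned bar of bare aluminium, 60 x 20 x 22 mm, about 27 g, lying along its own x axis with the fins up; pinch it across its 20 mm width (own y). Origin: centre of its underside. Its grip height is the full 22 mm. Not present at every start
- sink60_b: 60 mm long heat sink: straight finned bar of bare aluminium, 60 x 20 x 22 mm, about 27 g, lying along its own x axis with the fins up; pinch it across its 20 mm width (own y). Origin: centre of its underside. Its grip height is the full 22 mm. Not present at every start
- sink90_a: 90 mm long heat sink: straight finned bar of bare aluminium, 90 x 20 x 22 mm, about 40 g, lying along its own x axis with the fins up; pinch it across its 20 mm width (own y). Origin: centre of its underside. Its grip height is the full 22 mm. Not present at every start
- sink90_b: 90 mm long heat sink: straight finned bar of bare aluminium, 90 x 20 x 22 mm, about 40 g, lying along its own x axis with the fins up; pinch it across its 20 mm width (own y). Origin: centre of its underside. Its grip height is the full 22 mm. Not present at every start
- tray: loose dark plastic sorting tray, 226 (own x) by 216 mm (own y), floor 3 mm, 320 g. Sides at +-x and back at +y are 25 mm high; the -y edge is an open pouring lip. Origin: centre of the underside, z up. The sinks lie in two rows of up to four, lengthwise along own y, 50 mm apart. They start to slide at a tilt of 25 to 37 degrees; 45 to 50 empties it
- tray_grip (a point): grip point on the tray's upright back handle: a plate 70 mm wide (tray x), 10 mm thick (tray y: close the fingers along it), top 80 mm above the tray's underside. The point is at (0, 113, 62) mm in the tray's frame, 18 mm below that top. Grip it hard (about 100 N) to carry and tip the tray
- tray_lip (a point): middle of the tray's pouring lip, at (0, -108, 3) mm in the tray's frame
- stock_bin: deep blue-plastic open-topped stock bin, fixed, 240 mm (own x) by 170 mm (own y) outside, 65 mm high, walls and floor 4 mm. Origin: centre of the underside. The tray pours into it over its +y side
- stock_bin_in (a point): centre of the stock bin's inner floor, axes as the bin's
- kit_box: shallow black open-topped kit box, loose, 235 mm (own x) by 110 mm (own y) outside, 30 mm high, walls and floor 4 mm, 500 g. Room for four 75 mm sinks side by side, lying along own y, 48 mm apart along own x. Origin: centre of the underside
- kit_box_in (a point): centre of the kit box's inner floor, axes as the box's
- pallet: loose dark solder pallet, a plate 140 mm (own x) by 110 mm (own y), 18 mm thick, about 0.45 kg, carrying a green power-supply board whose parts reach 42 mm above the mat. Origin: centre of the underside. It slides under 2 to 4 N
- stop: fixed camera stand: two aluminium stop rails, 12 mm high, at a right angle. Origin: the spot on the mat where the pallet's origin lies when home; the pallet's axes then match these. One rail faces -x at own x = 70 mm (stops the +x edge), one faces -y at own y = 55 mm (stops the +y edge). Post, 370 mm high, and camera, 250 mm up, stand over the corner, beyond the pallet's middle
- spool: bystander: spool of solder, 60 mm across, 54 mm high, standing on the mat. Origin: centre of the underside
- multimeter: bystander: orange multimeter, 75 x 140 x 42 mm, lying on the mat. Origin: centre of the underside
- tape_roll: bystander: roll of brown polyimide tape, 72 mm across, 22 mm high, lying flat on the mat. Origin: centre of the underside

How it is judged (in metres and radians):
On the way, in this order (a step that is already met when the one before it is completed fails the run):
1. every 75 mm sink lies in the kit box while the other sizes (at least one of them) are still on the tray (x of sink75_a in the frame of kit_box_in between -0.116 and 0.116 m and y of sink75_a in the frame of kit_box_in between -0.054 and 0.054 m and z of sink75_a in the frame of kit_box_in between -0.01 and 0.028 m and x of sink75_b in the frame of kit_box_in between -0.116 and 0.116 m and y of sink75_b in the frame of kit_box_in between -0.054 and 0.054 m and z of sink75_b in the frame of kit_box_in between -0.01 and 0.028 m and x of sink75_c in the frame of kit_box_in between -0.116 and 0.116 m and y of sink75_c in the frame of kit_box_in between -0.054 and 0.054 m and z of sink75_c in the frame of kit_box_in between -0.01 and 0.028 m and x of sink75_d in the frame of kit_box_in between -0.116 and 0.116 m and y of sink75_d in the frame of kit_box_in between -0.054 and 0.054 m and z of sink75_d in the frame of kit_box_in between -0.01 and 0.028 m and ((x of sink60_a in the frame of tray between -0.113 and 0.113 m and y of sink60_a in the frame of tray between -0.125 and 0.125 m and z of sink60_a in the frame of tray between -0.01 and 0.06 m) or (x of sink60_b in the frame of tray between -0.113 and 0.113 m and y of sink60_b in the frame of tray between -0.125 and 0.125 m and z of sink60_b in the frame of tray between -0.01 and 0.06 m) or (x of sink90_a in the frame of tray between -0.113 and 0.113 m and y of sink90_a in the frame of tray between -0.125 and 0.125 m and z of sink90_a in the frame of tray between -0.01 and 0.06 m) or (x of sink90_b in the frame of tray between -0.113 and 0.113 m and y of sink90_b in the frame of tray between -0.125 and 0.125 m and z of sink90_b in the frame of tray between -0.01 and 0.06 m))), for 0.2 s.
2. the tray is tipped with its lip over the stock bin (angle between tray's own z axis and vertical above 0.35 rad and horizontal distance between tray_lip and stock_bin_in below 0.13 m), for 0.2 s.
At the end, for the whole second after the job is handed in: every 75 mm sink present is in the kit box and every 60 and 90 mm one in the stock bin; the pallet is within 8 mm of home in the corner of the rails and square to them within 0.07 rad; the tray stands flat on the mat; all at rest (x of sink75_a in the frame of kit_box_in between -0.116 and 0.116 m and y of sink75_a in the frame of kit_box_in between -0.054 and 0.054 m and z of sink75_a in the frame of kit_box_in between -0.01 and 0.028 m and x of sink75_b in the frame of kit_box_in between -0.116 and 0.116 m and y of sink75_b in the frame of kit_box_in between -0.054 and 0.054 m and z of sink75_b in the frame of kit_box_in between -0.01 and 0.028 m and x of sink75_c in the frame of kit_box_in between -0.116 and 0.116 m and y of sink75_c in the frame of kit_box_in between -0.054 and 0.054 m and z of sink75_c in the frame of kit_box_in between -0.01 and 0.028 m and x of sink75_d in the frame of kit_box_in between -0.116 and 0.116 m and y of sink75_d in the frame of kit_box_in between -0.054 and 0.054 m and z of sink75_d in the frame of kit_box_in between -0.01 and 0.028 m and x of sink60_a in the frame of stock_bin_in between -0.119 and 0.119 m and y of sink60_a in the frame of stock_bin_in between -0.084 and 0.084 m and z of sink60_a in the frame of stock_bin_in between -0.01 and 0.06 m and x of sink60_b in the frame of stock_bin_in between -0.119 and 0.119 m and y of sink60_b in the frame of stock_bin_in between -0.084 and 0.084 m and z of sink60_b in the frame of stock_bin_in between -0.01 and 0.06 m and x of sink90_a in the frame of stock_bin_in between -0.119 and 0.119 m and y of sink90_a in the frame of stock_bin_in between -0.084 and 0.084 m and z of sink90_a in the frame of stock_bin_in between -0.01 and 0.06 m and x of sink90_b in the frame of stock_bin_in between -0.119 and 0.119 m and y of sink90_b in the frame of stock_bin_in between -0.084 and 0.084 m and z of sink90_b in the frame of stock_bin_in between -0.01 and 0.06 m and horizontal distance between pallet and stop below 0.008 m and angle between the x axis of pallet and the x axis of stop, either way round below 0.07 rad and angle between each of pallet, kit_box's own z axis and vertical below 0.05 rad and height (world z) of tray below 0.006 m and angle between tray's own z axis and vertical below 0.04 rad and linear speed of each of sink75_a, sink75_b, sink75_c, sink75_d, sink60_a, sink60_b, sink90_a, sink90_b, tray, pallet, kit_box below 0.02 m/s); the robot touches nothing.
It fails at once if the pallet is lifted more than 25 mm (height (world z) of pallet above 0.025 m).
It fails at once if the solder spool is pushed more than 30 mm (distance of spool from where it was at the start of the episode above 0.03 m).
It fails at once if the multimeter is pushed more than 30 mm (distance of multimeter from where it was at the start of the episode above 0.03 m).
It fails at once if the tape roll is pushed more than 30 mm (distance of tape_roll from where it was at the start of the episode above 0.03 m).
Of sink75_a, sink75_b, sink75_c, sink75_d only 3 to 4 are there at a start; the rules pass over those that are not, and their reading is None.
Of sink60_a, sink60_b, sink90_a, sink90_b only 2 to 4 are there at a start; the rules pass over those that are not, and their reading is None.
At some moment in a run one of pallet, kit_box may be knocked a few centimetres aside while the robot is not near it.
It also fails if it takes over 192 s, if anything falls off the work surface, if the arm or the gripper's body presses on something with over 40 N, if the wrist force passes 120 N, or if a joint passes its speed limit or range.

ROBOT

A 6-joint arm with a two-finger parallel gripper is mounted at the origin on the work surface. World frame = base frame: x ahead of the robot, y to its left, z up, the work surface at z = 0. Lengths are in m, angles in degrees, forces in N, time in s.
With the tool pointing down it reaches from about 0.375 to 0.825 m from the base axis. Payload 5.5 kg.
Tool frame: the origin (TCP) lies on the centre line of the jaws, within the pads' length; the fingertips stand 11 mm ahead of it and the grasp point (between the pads) lies 8 mm behind it; z points along the fingers, y is the line along which they close (so a half turn about z gives the same grasp; the last joint's range is limited). The gripper opens to 85 mm and grips with 20 to 120 N. Pads are 22 mm wide; open, the fingers measure 114 mm over their backs; the gripper's body (76 mm by 85 mm) begins 54 mm behind the grasp point. The pads swing forward as they close: fully open they stand 13 mm farther back than shut.
Start: joints at [71.792, 17.962, -2.699, 69.339, 0, 90], TCP at [0.187, 0.57, 0.242] pointing down, gripper open.
Joint ranges: [-152.73, 152.73], [-39.44, 99.34], [-58.76, 71.6], [-118.89, 123.64], [-81.53, 83.1], [-180, 180]. Speed limits (degrees/s): [136.94, 136.94, 172.46, 180, 180, 180].

INTERFACE

Orientations are given as [roll, pitch, yaw] about the fixed x, y, z axes, in that order (R = Rz(yaw) Ry(pitch) Rx(roll)).
In Python, from rig import r gives the robot as it stands. Calls block until the motion is done:
- r.move_to(position, orientation): joint-space move of the TCP to a pose.
- r.move_straight(position, rotation=None, velocity=0.15, f_stop=None): straight line of the TCP; rotation=None keeps the orientation; velocity is the mean speed in m/s. With f_stop (N) it stops when the force on the tool has changed by that much, and returns True; else False.
- r.move_j(angles): joint-space move.
- r.gripper_to(opening): finger opening in m; the grip force is fixed at half the most; returns when the fingers have stopped.
- r.pause(seconds).
- r.ik(position, orientation): joint angles nearest the present ones, or None.
- r.get_image(name): name is "scene" or "top" or "wrist"; returns the picture (480x640x3 uint8, red, green, blue); there is no depth.
- r.camera_info(name): a dict with "mtx" (3x3 intrinsics, pixels), "distortion" ([k1, k2, p1, p2, k3] as OpenCV has them; the pictures are not rectified), "position" and "rotation" of the camera in the world; the wrist camera has in their place "tool_from_camera" (4x4, takes a point from camera to tool coordinates, whose origin is the TCP and whose axes are the flange's). Camera axes: x right, y down, z forward; pixel columns grow to the right and rows downward; lengths in m; the calibration is good to about 2 mm. A picture is of the moment at which its call begins: read the wrist's pose just before it. camera_info takes no time and is no camera call.
A pose or a line that the arm cannot do raises r.MotionError and nothing moves.
- r.hand_in(): hands the job in; it is judged then, once.
Readings, each from a call of its own:
- r.read_clock(): time.
- r.read_joint_pos(): joint angles.
- r.read_qd(): joint speeds.
- r.read_effort(): joint torques, N m.
- r.read_tcp_pos(): TCP position.
- r.read_tcp_rot(): TCP orientation.
- r.read_force(): force on the tool from outside, world axes, zero at the start.
- r.read_ft_torque(): the same for the moment, N m.
- r.read_width(): finger opening in m.
- r.read_grip_force(): force on a finger pad.
Only numpy, scipy, OpenCV 4.12 (cv2) and the standard library are available. Lean on these libraries where they do the work, as an engineer would, in place of code of your own. Each camera call takes 0.05 s, during which the arm holds its last target. There are 200 camera calls.

## Working session

There is one attempt and no reset: what is moved stays moved. The work goes in short steps, each a Python script; the robot and the scene stay as the last script left them, time stands still between calls to the robot, and variables do not carry over. Pictures are saved under pics/ and viewed, at most 17 in all, crops included, and the job is handed in when it is done.

```bash
ls; mkdir -p pics; python3 - <<'E'
from rig import r
import cv2
for n in ("scene","top"):
    cv2.imwrite(f"pics/{n}0.png",r.get_image(n)[:,:,::-1]); print(n,r.camera_info(n))
print(r.camera_info("wrist"),r.read_clock(),r.read_tcp_rot())
E
```

```text
pics
rig.py
scene {'mtx': array([[492.05895605,   0.        , 321.22345185],
       [  0.        , 492.05895605, 242.37768797],
       [  0.        ,   0.        ,   1.        ]]), 'distortion': array([0.00319329, 0.        , 0.        , 0.        , 0.        ]), 'position': array([ 1.02407204, -0.37000686,  0.95911004]), 'rotation': array([-1.47943399e+02, -7.72224988e-02,  5.27313866e+01])}
top {'mtx': array([[489.30726364,   0.        , 322.35005166],
       [  0.        , 489.30726364, 242.85524046],
       [  0.        ,   0.        ,   1.        ]]), 'distortion': array([-0.04555058,  0.        ,  0.        ,  0.        ,  0.        ]), 'position': array([ 0.53298723, -0.02500557,  1.33477269]), 'rotation': array([-1.76775931e+02,  2.92346734e-03, -9.15608407e+01])}
{'mtx': array([[416.76185028,   0.        , 324.88325511],
       [  0.        , 416.76185028, 243.01079093],
       [  0.        ,   0.        ,   1.        ]]), 'distortion': array([-0.07758731,  0.        ,  0.        ,  0.        ,  0.        ]), 'tool_from_camera': array([[ 8.91399239e-04, -9.55679519e-01, -2.94407648e-01,
         7.57284580e-02],
       [ 9.99999365e-01,  1.05488613e-03, -3.96505983e-04,
        -4.12771163e-04],
       [ 6.89499191e-04, -2.94407108e-01,  9.55679852e-01,
        -1.30805774e-01],
       [ 0.00000000e+00,  0.00000000e+00,  0.00000000e+00,
         1.00000000e+00]])} 0.1 [-1.79915132e+02  1.60022018e-03  1.61792045e+02]
```

View pics/top0.png

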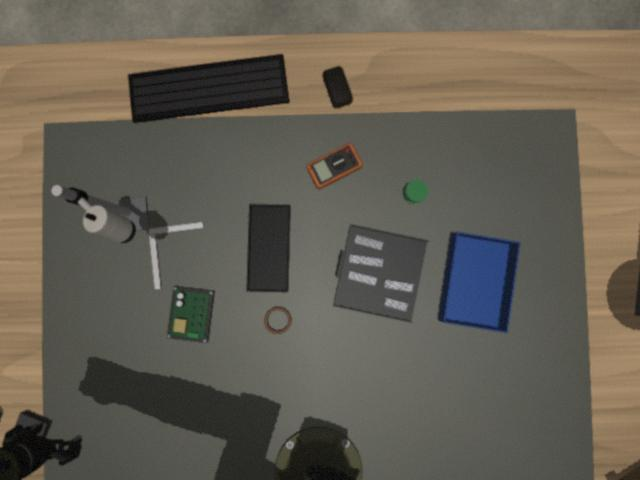

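View pics/scene0.png

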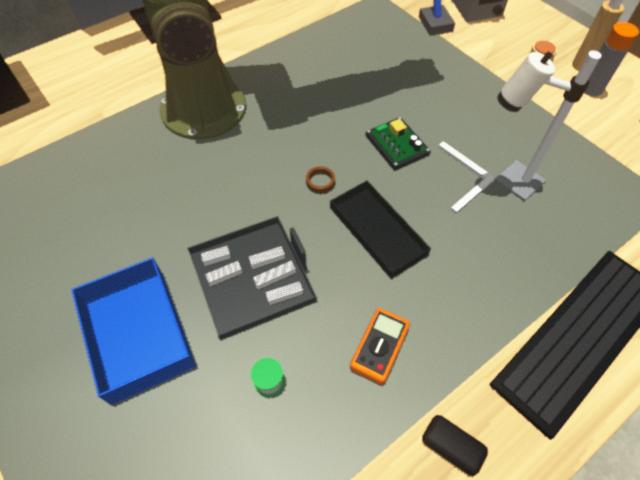

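The top view shows the tray (335–427, 225–322), with its handle at left (339,262). Five sinks lie in it: three in the handle row and two in the lip row. The bin is at (480,282), the kit box at (269,248), the pallet at (191,314) and the rail corner at about (153,233). The bystanders are the meter, the spool and the tape at (278,320).

```bash
cat > h.py <<'E'
from rig import r
import numpy as np, cv2
from scipy.spatial.transform import Rotation as R
def rot(e): return R.from_euler('xyz',e,degrees=True).as_matrix()
def shot(name,fn=None):
    """picture plus camera pose"""
    ci=r.camera_info(name)
    if name=="wrist":
        T=np.eye(4);T[:3,:3]=rot(r.read_tcp_rot());T[:3,3]=r.read_tcp_pos();T=T@ci["tool_from_camera"]
    else:
        T=np.eye(4);T[:3,:3]=rot(ci["rotation"]);T[:3,3]=ci["position"]
    im=r.get_image(name)[:,:,::-1].copy()
    if fn: cv2.imwrite(f"pics/{fn}.png",im); np.savez(f"pics/{fn}.npz",T=T,K=ci["mtx"],d=ci["distortion"])
    return im,(T,ci["mtx"],ci["distortion"])
def load(fn):
    z=np.load(f"pics/{fn}.npz"); return cv2.imread(f"pics/{fn}.png"),(z["T"],z["K"],z["d"])
def world(uv,z,cam):
    """pixels -> world points on the plane at height z"""
    T,K,d=cam
    p=cv2.undistortPoints(np.array(uv,float).reshape(-1,1,2),K,d)[:,0]
    ray=np.c_[p,np.ones(len(p))]@T[:3,:3].T
    return T[:3,3]+ray*((z-T[2,3])/ray[:,2:])
def pixel(P,cam):
    T,K,d=cam; Ti=np.linalg.inv(T)
    return cv2.projectPoints(np.array(P,float).reshape(-1,3),cv2.Rodrigues(Ti[:3,:3])[0],Ti[:3,3],K,d)[0][:,0]
def rect(mask,z,cam,amin=100):
    """min-area rectangles of the mask's blobs, in world coordinates: centre, long, short, angle of long side"""
    out=[]
    for c in cv2.findContours(mask,cv2.RETR_EXTERNAL,cv2.CHAIN_APPROX_NONE)[0]:
        if cv2.contourArea(c)<amin: continue
        w=world(c,z,cam)[:,:2]
        b=cv2.boxPoints(cv2.minAreaRect((w*1000).astype(np.float32)))/1000
        e=[b[1]-b[0],b[2]-b[1]]; e.sort(key=np.linalg.norm)
        out.append((b.mean(0).round(4),*(round(float(np.linalg.norm(v)),4) for v in e[::-1]),round(float(np.degrees(np.arctan2(e[1][1],e[1][0]))%180),1)))
    return out
E
python3 - <<'E'
from h import *
im,cam=shot("top","top1")
for n,p,z in [("tray",(381,273),0),("handle",(339,262),.08),("bin",(480,282),.06),("kit",(269,248),.03),("pal",(191,314),.02),("corner",(153,233),.01),("rx",(203,225),.01),("ry",(157,289),.01),("tape",(278,320),.02),("spool",(416,191),.05),("meter",(334,166),.04)]:
    print(n,world([p],z,cam)[0].round(3))
for n,pos,yaw in [("w1",(.5,-.06,.40),180),("w2",(.50,.28,.38),180)]:
    for y in (yaw,90,-90,0):
        q=r.ik(pos,[180,0,y]); print(n,y,q)
E
```

```text
tray [ 0.522 -0.185  0.   ]
handle [ 0.553 -0.068  0.08 ]
bin [ 0.491 -0.436  0.06 ]
kit [0.597 0.116 0.03 ]
pal [0.426 0.33  0.02 ]
corner [0.647 0.434 0.01 ]
rx [0.665 0.297 0.01 ]
ry [0.494 0.425 0.01 ]
tape [0.404 0.097 0.02 ]
spool [ 0.736 -0.279  0.05 ]
meter [ 0.811 -0.064  0.04 ]
w1 180 [-6.84277341  6.53284079  3.33351653 86.80067574  0.         -6.84277341]
w1 90 [-6.84277341  6.53284079  3.33351653 86.80067574  0.         83.15722659]
w1 -90 [ -6.84277341   6.53284079   3.33351653  86.80067574   0.
 -96.84277341]
w1 0 [ -6.84277341   6.53284079   3.33351653  86.80067574   0.
 173.15722659]
w2 180 [29.24882634 14.2095789  10.05281053 85.84323163  0.         29.24882634]
w2 90 [ 29.24882634  14.2095789   10.05281053  85.84323163   0.
 119.24882634]
w2 -90 [ 29.24882634  14.2095789   10.05281053  85.84323163   0.
 -60.75117366]
w2 0 [  29.24882634   14.2095789    10.05281053   85.84323163    0.
 -150.75117366]
```

```bash
python3 - <<'E'
from h import *
r.move_to([.44,-.12,.36],[180,0,180]); shot("wrist","w1")
r.move_to([.44,.31,.36],[180,0,180]); shot("wrist","w2")
print(r.read_clock())
E
```

```text
4.4667
```

View pics/w1.png

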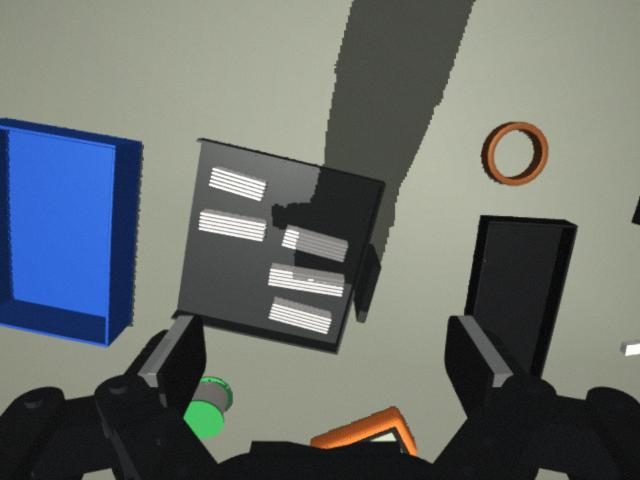

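View pics/w2.png

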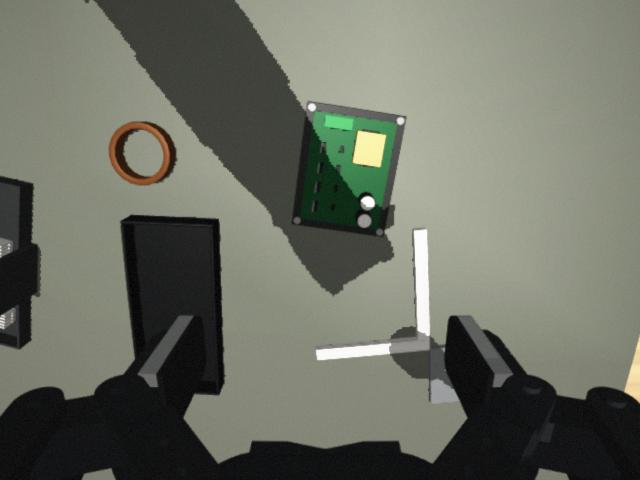

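w1 shows five sinks: (237,184), (233,225), (315,243, partly shadowed), (305,280) and (300,315). In w2 the pallet plate's corners are about (308,102), (405,115), (382,236) and (293,222). The rails run from (421,340) to (420,230) and from there to (316,354).

```bash
python3 - <<'E'
from h import *
im,cam=load("w1")
c=im[120:365,165:395]; cv2.imwrite("pics/c1.png",cv2.resize(cv2.convertScaleAbs(c,alpha=1.3,beta=20),None,fx=2.4,fy=2.4,interpolation=cv2.INTER_CUBIC))
g=cv2.cvtColor(im,cv2.COLOR_BGR2GRAY)
m=np.zeros_like(g); m[150:340,185:352]=(g[150:340,185:352]>105)*255
m=cv2.morphologyEx(m,cv2.MORPH_CLOSE,np.ones((5,5),np.uint8))
for q in rect(m,.025,cam,200): print(q, pixel([*q[0],.025],cam).round(0))
im,cam=load("w2")
P=world([(308,102),(405,115),(382,236),(293,222)],.018,cam)[:,:2]
print("pallet",P.round(4),P.mean(0))
print("rails inner (415,340)c,(413,230),(316,347)",world([(415,340),(413,230),(316,347)],.012,cam).round(4))
E
```

```text
(array([ 0.6341, -0.2365], dtype=float32), 0.0759, 0.0183, 77.9) [[233. 338.]]
(array([ 0.6013, -0.1496], dtype=float32), 0.0768, 0.032, 73.2) [[301. 315.]]
(array([ 0.5538, -0.1418], dtype=float32), 0.0916, 0.0299, 80.1) [[306. 280.]]
(array([ 0.5078, -0.1318], dtype=float32), 0.0759, 0.0272, 75.0) [[315. 243.]]
(array([ 0.4854, -0.2274], dtype=float32), 0.0787, 0.0282, 79.2) [[232. 224.]]
(array([ 0.4303, -0.1864], dtype=float32), 0.1308, 0.0595, 89.8) [[265. 177.]]
(array([ 0.4585, -0.2718], dtype=float32), 0.1184, 0.0169, 174.7) [[192. 202.]]
pallet [[0.3502 0.2903]
 [0.3635 0.3963]
 [0.5015 0.3762]
 [0.4845 0.2713]] [0.42493296 0.33353065]
rails inner (415,340)c,(413,230),(316,347) [[0.6446 0.4263 0.012 ]
 [0.4958 0.4139 0.012 ]
 [0.6545 0.2969 0.012 ]]
```

View pics/c1.png

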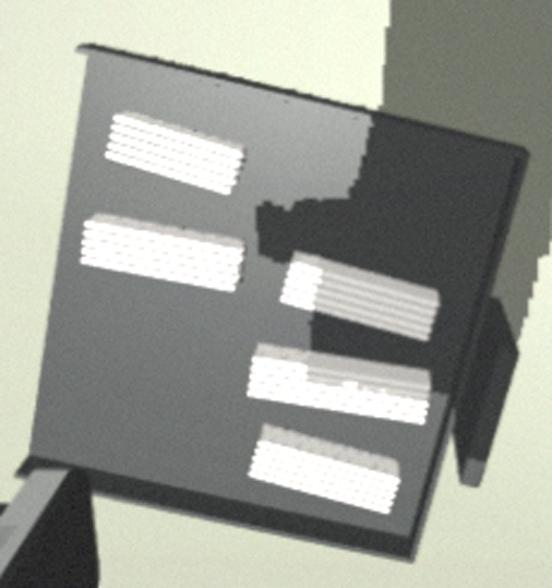

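```bash
python3 - <<'E'
from h import *
im,cam=load("w1")
S=dict(S1=[(115,118),(107,157),(232,193),(241,162)],S2=[(83,225),(80,262),(235,290),(243,255)],S3=[(290,265),(281,302),(427,339),(437,305)],S4=[(253,358),(248,393),(425,422),(429,388)],S5=[(258,440),(250,474),(389,512),(397,478)])
for k,c in S.items():
    w=world(np.array(c)/2.4+[165,120],.025,cam)[:,:2]
    d=(w[2]+w[3]-w[0]-w[1])/2
    print(k,w.mean(0).round(4),"len",np.linalg.norm(d).round(4),"wid",np.linalg.norm(w[1]-w[0]).round(4),np.linalg.norm(w[2]-w[3]).round(4),"ang",np.degrees(np.arctan2(d[1],d[0])).round(1))
# tray corners: lip-left top (83,47)->rim, (525,150),(412,558), (18,474) rim z .025
w=world(np.array([(83,45),(527,150),(413,560),(18,474)])/2.4+[165,120],.025,cam)[:,:2]
print("tray",w.round(4),[np.linalg.norm(w[i]-w[i-1]).round(4) for i in range(4)],w.mean(0))
w=world(np.array([(495,300),(517,352),(480,487),(460,483)])/2.4+[165,120],.08,cam)[:,:2]; print("handle",w.round(4))
im1,c1=load("top1")
hsv=cv2.cvtColor(im1,cv2.COLOR_BGR2HSV)
print("bin",rect(cv2.inRange(hsv,(100,120,40),(130,255,255)),.05,c1,1000))
g=cv2.cvtColor(im1,cv2.COLOR_BGR2GRAY)
m=np.zeros_like(g);m[195:300,240:298]=(g[195:300,240:298]<55)*255
print("kit",rect(m,.02,c1,1000))
im2,c2=load("w2")
w=world([(122,219),(219,219),(222,394)],.03,c2)[:,:2]; print("kit w2",w.round(4))
E
```

```text
S1 [ 0.4402 -0.2184] len 0.0613 wid 0.019 0.0156 ang 71.9
S2 [ 0.489  -0.2279] len 0.0773 wid 0.0187 0.0182 ang 79.2
S3 [ 0.5116 -0.1318] len 0.0741 wid 0.0194 0.0182 ang 74.7
S4 [ 0.5577 -0.1421] len 0.0899 wid 0.0191 0.0187 ang 79.9
S5 [ 0.6057 -0.1506] len 0.0748 wid 0.02 0.0203 ang 73.2
tray [[ 0.3881 -0.2576]
 [ 0.4364 -0.0529]
 [ 0.6554 -0.1039]
 [ 0.6058 -0.3108]] [np.float64(0.2241), np.float64(0.2103), np.float64(0.2248), np.float64(0.2128)] [ 0.52142934 -0.18127624]
handle [[ 0.4928 -0.0718]
 [ 0.5166 -0.0614]
 [ 0.5826 -0.0755]
 [ 0.5805 -0.0847]]
bin [(array([ 0.4928, -0.4364], dtype=float32), 0.2398, 0.1841, 169.3)]
kit [(array([0.5987, 0.1195], dtype=float32), 0.2332, 0.11, 177.0)]
kit w2 [[0.4774 0.0733]
 [0.4778 0.1876]
 [0.716  0.1722]]
```

```bash
cat >> h.py <<'E'
KIT=np.array([.596,.122]);KYAW=-3.4
def pick(p,a):
    r.move_to([*p,.13],[180,0,a]); r.gripper_to(.036)
    hit=r.move_straight([*p,.018],velocity=.12,f_stop=8)
    if hit: print("touched",r.read_tcp_pos(),r.read_force())
    r.gripper_to(0); print("width",r.read_width(),r.read_grip_force())
    r.move_straight([*p,.14],velocity=.2); print("held",r.read_width(),r.read_clock())
def place(dx):
    k=np.radians(KYAW); p=KIT+dx*np.array([np.cos(k),np.sin(k)])
    r.move_to([*p,.14],[180,0,90+KYAW])
    if r.move_straight([*p,.022],velocity=.15,f_stop=8): print("touched",r.read_tcp_pos())
    r.gripper_to(.038); r.move_straight([*p,.14],velocity=.25)
E
python3 - <<'E'
from h import *
pick((.6047,-.1505),73.8); place(.062)
shot("wrist","w3"); shot("top","top2"); print(r.read_clock())
E
```

```text
width 0.018654013197913776 59.678526520729065
held 0.01833607812125168 9.075
touched [0.65588937 0.11675444 0.0203167 ]
11.9917
```

View pics/w3.png

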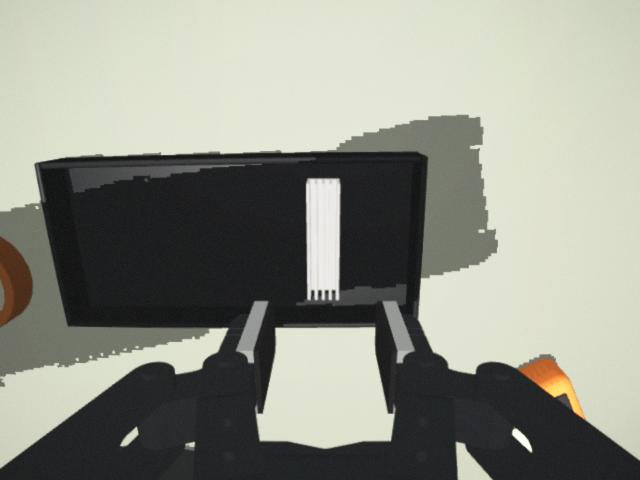

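The first sink lies squarely in the kit box, at (323,240) in the picture. Next I'll move the other two.

```bash
python3 - <<'E'
from h import *
def kitpos():
    im,c=shot("top"); g=cv2.cvtColor(im,cv2.COLOR_BGR2GRAY); m=np.zeros_like(g)
    m[185:310,230:315]=(g[185:310,230:315]<55)*255
    m=cv2.morphologyEx(m,cv2.MORPH_CLOSE,np.ones((9,9),np.uint8)); print("kit",rect(m,.02,c,1000))
pick((.5112,-.1318),74.7); kitpos(); place(.0)
pick((.4885,-.2275),79.2); kitpos(); place(-.06)
print(r.read_clock())
# views: tray and bin
r.move_to([.42,-.27,.38],[180,0,180]); shot("wrist","w4"); shot("top","top3"); kitpos()
print(r.read_clock())
E
```

```text
width 0.0183723566080021 59.322144985198975
held 0.018309490795630972 15.45
kit [(array([0.5988, 0.1193], dtype=float32), 0.2319, 0.1089, 177.1)]
touched [0.59396955 0.12042205 0.02013785]
width 0.018651479514444878 59.408429861068726
held 0.01873822397515423 22.0083
kit [(array([0.5986, 0.1193], dtype=float32), 0.2319, 0.1087, 177.2)]
touched [0.53425696 0.12424754 0.02013632]
25.1667
kit [(array([0.5987, 0.1193], dtype=float32), 0.2319, 0.1088, 177.2)]
27.4
```

View pics/w4.png

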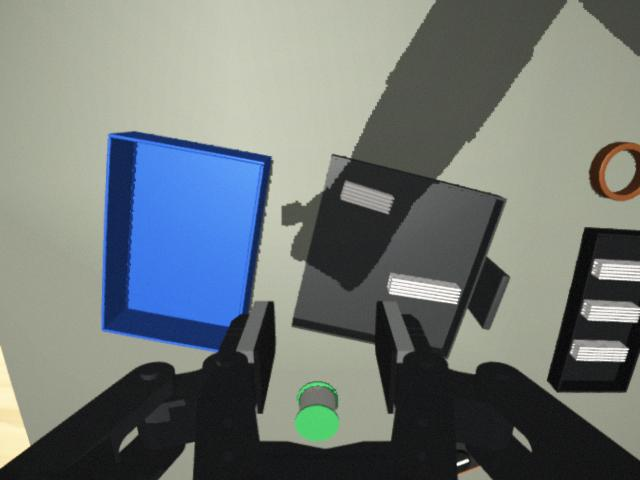

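View pics/top3.png

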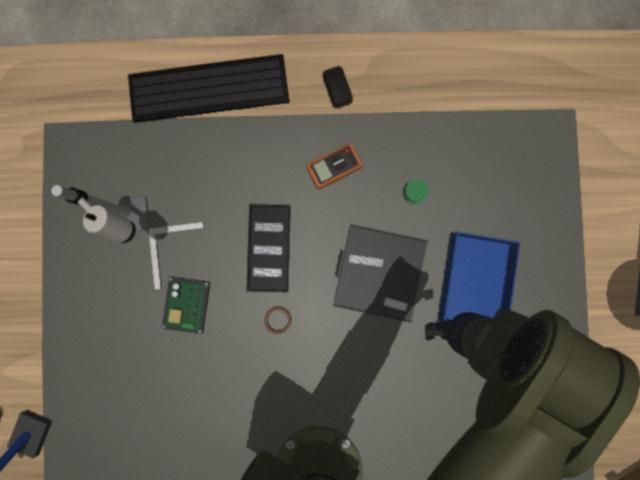

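w4 shows the tray with only the 60 mm sink (367,196) and the 90 mm sink (424,289). The three 75 mm sinks are in the kit box, and the bin's rim corners are (109,134), (271,156) and (103,330). The top view shows that the pallet has been knocked to (187,306). Next comes the tray.

```bash
cat >> h.py <<'E'
TRAY0=(np.array([.5215,-.182,0]),-13.1)
def traypose(lip,yaw,th):
    """tray rotation & origin with given lip position, tilted th deg, lip down"""
    M=R.from_euler('xz',[th,yaw],degrees=True).as_matrix()
    return M,np.array(lip)-M@np.array([0,-.108,.003])
GZ=.056   # grasp point height on the plate, tray frame
def tool(M,o,flip=1):
    """TCP pose holding the handle: tool z = -tray z, tool y along tray y"""
    g=o+M@np.array([0,.113,GZ]); z=-M[:,2]; y=-flip*M[:,1]; x=np.cross(y,z)
    return g+z*.008, R.from_matrix(np.c_[x,y,z]).as_euler('xyz',degrees=True)
E
python3 - <<'E'
from h import *
im,c=load("w4")
b=world([(109,134),(271,156),(103,330)],.065,c)[:,:2]
e=b[1]-b[0]; f=b[2]-b[0]; print("bin",b.round(4),np.linalg.norm(e),np.linalg.norm(f),np.degrees(np.arctan2(f[1],f[0])),((b[1]+b[2])/2).round(4))
bc=(b[1]+b[2])/2; yaw=np.degrees(np.arctan2(f[1],f[0]))
t=world([(333,155),(505,198)],.025,c)[:,:2];print("tray corners",t.round(4)); h=world([(508,276),(490,328)],.08,c)[:,:2];print("handle top",h.round(4),h.mean(0))
M,o=traypose([0,0,0],TRAY0[1],0); 
for flip in (1,-1):
  pg,eg=tool(M,TRAY0[0],flip); q0=r.ik(pg,eg); print(flip,pg.round(4),eg.round(1),None if q0 is None else np.round(q0,1))
  by=np.array([-np.sin(np.radians(yaw)),np.cos(np.radians(yaw))])
  for th in (0,25,50):
    M2,o2=traypose([*(bc+.05*by),.09],yaw,th); p,eu=tool(M2,o2,flip); q=r.ik(p,eu); print(th,p.round(3),eu.round(1),None if q is None else np.round(q,1))
E
```

```text
bin [[ 0.3602 -0.4991]
 [ 0.3851 -0.3267]
 [ 0.5931 -0.5423]] 0.17412292681684252 0.23688772146893092 -10.526428647842422 [ 0.4891 -0.4345]
tray corners [[ 0.3876 -0.2606]
 [ 0.4367 -0.0542]]
handle top [[ 0.515  -0.0638]
 [ 0.5803 -0.0762]] [ 0.5476651  -0.06998831]
1 [ 0.5471 -0.0719  0.048 ] [180.    0.  -13.1] [  -7.5   21.7  -24.7   43.6    0.  -174.4]
0 [ 0.539 -0.168  0.135] [180.    0.  -10.5] [-17.3  17.9 -17.3  54.8   0.  173.2]
25 [ 0.531 -0.207  0.224] [-155.     0.   -10.5] [-33.9  22.9  -2.3  75.3  22.8 154.5]
50 [ 0.518 -0.28   0.288] [-130.     0.   -10.5] [-47.7  40.8  21.1 106.1  37.6 130.3]
-1 [ 0.5471 -0.0719  0.048 ] [180.    0.  166.9] [ -7.5  21.7 -24.7  43.6   0.    5.6]
0 [ 0.539 -0.168  0.135] [180.    0.  169.5] [-17.3  17.9 -17.3  54.8   0.   -6.8]
25 [ 0.531 -0.207  0.224] [155.    0.  169.5] [-33.9  22.9  -2.3  75.3  22.8 -25.5]
50 [ 0.518 -0.28   0.288] [130.    0.  169.5] [-47.7  40.8  21.1 106.1  37.6 -49.7]
```

```bash
python3 - <<'E'
from h import *
M,o=traypose([0,0,0],TRAY0[1],0); p,e=tool(M,TRAY0[0],-1)
r.move_to(p+[0,0,.08],e); r.gripper_to(.034)
print(r.move_straight(p,velocity=.12,f_stop=8)); f0=r.read_force()
r.gripper_to(0); print("w",r.read_width(),r.read_grip_force(),r.read_force())
r.move_straight(p+[0,0,.085],velocity=.08); print(r.read_width(),np.array(r.read_force())-f0,r.read_ft_torque(),r.read_clock())
shot("scene","s1"); shot("wrist","w5")
E
python3 -c "
import cv2,numpy as np
a=cv2.imread('pics/s1.png')[150:450,50:450];b=cv2.imread('pics/w5.png')[:,80:560]
cv2.imwrite('pics/m1.png',np.hstack([cv2.resize(a,(400,300)),cv2.resize(b,(300,300))]))"
```

```text
False
w 0.009253088914829248 59.30894315242767 [-0.51511023  0.75227416  6.30363616]
0.009521798465259287 [ 0.59168343  0.1277453  -5.10583415] [ 0.30248709 -0.06204339 -0.01222415] 31.2833
```

View pics/m1.png

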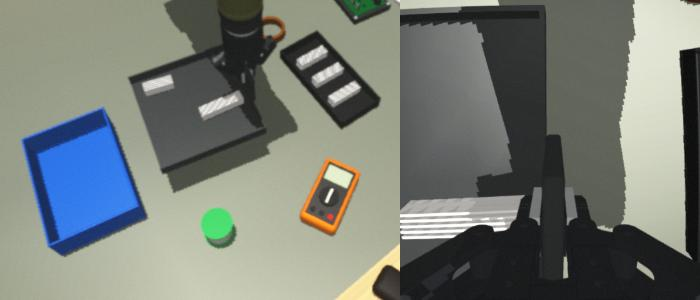

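The tray is lifted level in the grip, with both sinks still on it. Now I'll pour.

```bash
python3 - <<'E'
from h import *
bc=np.array([.489,-.4345]);yaw=-10.5;k=np.radians(yaw);by=np.array([-np.sin(k),np.cos(k)])
def go(th,z,v,d=.05):
    p,e=tool(*traypose([*(bc+d*by),z],yaw,th),-1); r.move_straight(p,e,velocity=v)
go(0,.10,.12)
for th in (12,24,32,38,44,50): go(th,.095,.08)
r.pause(.6); print(r.read_width(),r.read_force(),r.read_clock())
shot("wrist","w6"); shot("scene","s2")
E
python3 -c "
import cv2,numpy as np
a=cv2.imread('pics/s2.png')[150:450,50:450];b=cv2.imread('pics/w6.png')[:,80:560]
cv2.imwrite('pics/m2.png',np.hstack([cv2.resize(a,(400,300)),cv2.resize(b,(300,300))]))"
```

```text
0.008871059246096975 [-0.18499408 -0.89991469 -4.67997678] 36.2333
```

View pics/m2.png

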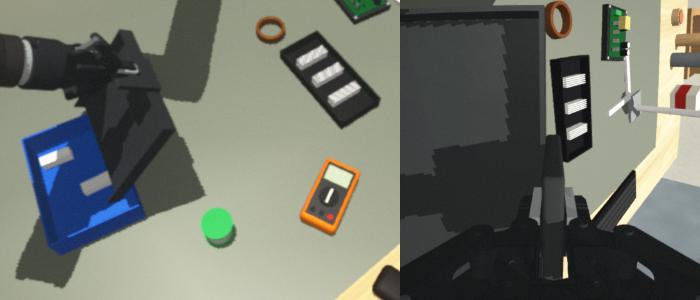

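Both sinks dropped into the bin, at (55,157) and (95,183), and the tray is empty. I'll set the tray back down and look at the pallet.

```bash
python3 - <<'E'
from h import *
bc=np.array([.489,-.4345]);yaw=-10.5;k=np.radians(yaw);by=np.array([-np.sin(k),np.cos(k)])
for th in (35,18,0):
    p,e=tool(*traypose([*(bc+.05*by),.10],yaw,th),-1); r.move_straight(p,e,velocity=.12)
M,o=traypose([0,0,0],TRAY0[1],0); p,e=tool(M,TRAY0[0],-1)
r.move_straight(p+[0,0,.085],e,velocity=.12); r.move_straight(p+[0,0,.02],velocity=.1)
print(r.move_straight(p+[0,0,-.002],velocity=.03,f_stop=5),r.read_tcp_pos()-p)
r.gripper_to(.034); r.move_straight(p+[0,0,.12],velocity=.15)
r.move_to([.40,.34,.36],[180,0,180]); shot("wrist","w7"); shot("scene","s3"); shot("top","top4"); print(r.read_clock())
# stand camera: triangulate
_,cs=load("s3");_,ct=load("top4")
def ray(uv,c): a=world([uv],0,c)[0]; return c[0][:3,3],(a-c[0][:3,3])
for us,ut in [((528,80),(107,224)),((589,70),(56,190))]:
    o1,d1=ray(us,cs);o2,d2=ray(ut,ct); s=np.linalg.lstsq(np.c_[d1,-d2],o2-o1,rcond=None)[0]; print((o1+s[0]*d1).round(3),(o2+s[1]*d2).round(3))
E
```

```text
True [-2.90595515e-04  7.81375493e-05  1.05522293e-03]
43.975
[0.645 0.432 0.306] [0.644 0.431 0.305]
[0.709 0.524 0.326] [0.716 0.529 0.33 ]
```

View pics/w7.png

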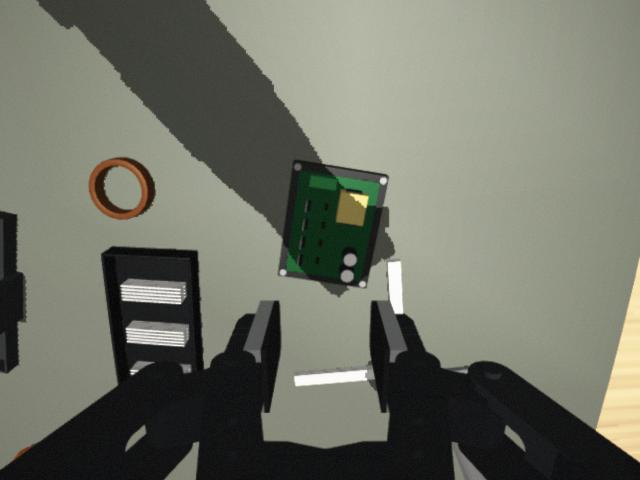

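View pics/s3.png

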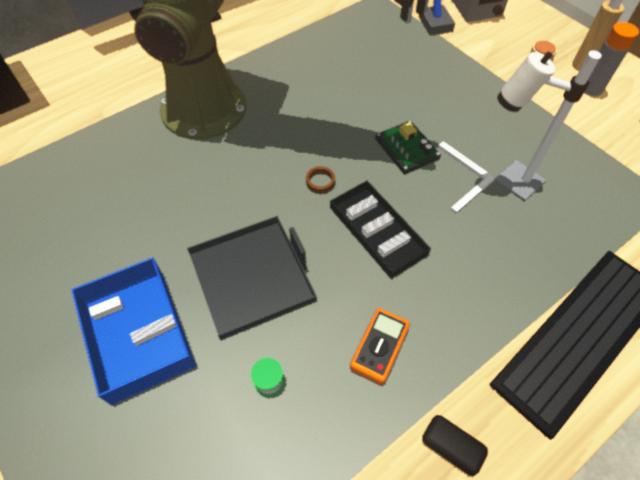

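w7 shows the pallet corners at about (296,160), (388,177), (368,290) and (279,277), lying clear of the rails. s3 shows the tray down flat and empty, two sinks in the bin and three in the kit box.

```bash
cat >> h.py <<'E'
SY=4.6; HOME=np.array([.579,.366])
def push(c,ang,d,v=.05,f=None,z=.019):
    """TCP point so that the finger fronts sit d from c, pushing along ang"""
    u=np.array([np.cos(np.radians(ang)),np.sin(np.radians(ang))]); p=np.array(c)-u*(d+.011)
    return [*p,z],[180,0,(ang+180+180)%360-180]
E
python3 - <<'E'
from h import *
_,c=load("w7")
P=world([(296,160),(388,177),(368,290),(279,277)],.018,c)[:,:2]; C=P.mean(0)
d=(P[2]+P[3]-P[0]-P[1])/2; a=np.degrees(np.arctan2(d[1],d[0])); print(P.round(4),C.round(4),np.linalg.norm(d),np.linalg.norm(P[1]-P[0]),a)
rr=world([(388,262),(295,375)],.012,c);print(rr.round(4))
p,e=push(C,a,.07+.025); print(p,e,r.ik(p,e))
p,e=push(HOME,SY,.07); print(p,e,r.ik(p,e)); p,e=push(HOME,SY+90,.055); print(p,e,r.ik(p,e))
E
```

```text
[[0.3724 0.3061]
 [0.3914 0.4101]
 [0.5302 0.3915]
 [0.513  0.2826]] [0.4517 0.3476] 0.14128895729092164 0.10566752001357096 -8.57548859214361
[[0.4958 0.4154 0.012 ]
 [0.6569 0.2983 0.012 ]]
[np.float64(0.34693324170534634), np.float64(0.3633664157462752), 0.019] [180, 0, np.float64(171.42451140785636)] [ 46.32533301  19.46240343 -33.02656164  37.51103493   0.
  54.9008216 ]
[np.float64(0.4982609108450439), np.float64(0.35950388712936243), 0.019] [180, 0, -175.39999999999998] [ 35.81110186  29.29935862 -17.0456766   43.65496478   0.
  31.21110186]
[np.float64(0.5842931290057046), np.float64(0.30021259402188766), 0.019] [180, 0, -85.39999999999998] [ 27.19431483  33.12628524 -10.39069058  46.48302417   0.
 -67.40568517]
```

```bash
python3 - <<'E'
from h import *
C=np.array([.4517,.3476]);a=-8.6
k=np.radians(SY);ys=np.array([-np.sin(k),np.cos(k)]);xs=np.array([np.cos(k),np.sin(k)])
p,e=push(C,a,.07+.02,z=.06); r.move_to(p,e); r.gripper_to(.06)
print("mat",r.move_straight([*p[:2],-.002],velocity=.03,f_stop=4),r.read_tcp_pos()[2])
z=r.read_tcp_pos()[2]+.003; print("z",z)
G=HOME-.011*ys-.012*xs
p,e=push(C,a,.07,z=z); r.move_straight([*r.read_tcp_pos()[:2],z],velocity=.05); r.move_straight(p,velocity=.05)
for t in (.25,.5,.75,1):
    p,e=push(C+(G-C)*t,a+(SY-a)*min(1,t*1.25),.07,z=z); r.move_straight(p,e,velocity=.05)
print("f",r.read_force())
p,e=push(HOME+.006*xs-.010*ys,SY,.07,z=z)
print("x stop",r.move_straight(p,velocity=.02,f_stop=7),r.read_force(),((r.read_tcp_pos()[:2]-HOME)@xs)+.081)
p,e=push(HOME-.03*xs-.011*ys,SY,.07,z=z); r.move_straight(p,velocity=.1); r.move_straight([*p[:2],.12],velocity=.2)
# y push
p,e=push(HOME-.011*ys,SY+90,.055+.025,z=.12); r.move_to(p,e); r.move_straight([*p[:2],z],velocity=.12)
p,e=push(HOME+.006*ys,SY+90,.055,z=z)
print("y stop",r.move_straight(p,velocity=.03,f_stop=9),r.read_force(),((r.read_tcp_pos()[:2]-HOME)@ys)+.066)
p,e=push(HOME-.05*ys,SY+90,.055,z=z); r.move_straight(p,velocity=.1); r.move_straight([*p[:2],.12],velocity=.2)
r.move_to([.40,.30,.36],[180,0,180]); shot("wrist","w8"); shot("top","top5"); print(r.read_clock())
E
```

```text
mat True 0.005966708949753591
z 0.008966708949753592
f [-0.38092346  0.8211826   0.39196906]
x stop True [-0.48632735 -0.01303771  0.23038463] -0.011690895430559456
y stop True [ 0.02794237 -0.53156568 -0.41074307] 0.0007245856413726076
59.1083
```

View pics/w8.png

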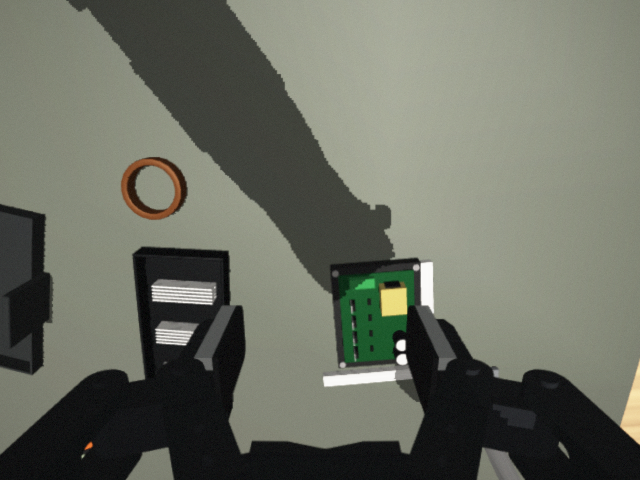

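The pallet is square and at the y rail, with only a few mm left at the x rail (edge near row 370). The x push stopped early, so I'll repeat it with a higher threshold.

```bash
cat > p2.py <<'E'
from h import *
k=np.radians(SY);ys=np.array([-np.sin(k),np.cos(k)]);xs=np.array([np.cos(k),np.sin(k)]); z=.009
def nudge(ang,u,half,c):
    p,e=push(c-.045*u,ang,half,z=.12); r.move_to(p,e); r.gripper_to(.06); r.move_straight([*p[:2],z],velocity=.12)
    p,e=push(c-.018*u,ang,half,z=z); r.move_straight(p,velocity=.08)
    p,e=push(c+.008*u,ang,half,z=z); s=r.move_straight(p,velocity=.02,f_stop=16)
    print("stop",s,r.read_force(),round(float((r.read_tcp_pos()[:2]-c)@u+half+.011),4))
    p,e=push(c-.045*u,ang,half,z=z); r.move_straight(p,velocity=.1); r.move_straight([*p[:2],.12],velocity=.2)
nudge(SY,xs,.07,HOME); nudge(SY+90,ys,.055,HOME)
r.move_to([.36,.26,.36],[180,0,180]); im,c=shot("wrist","w9"); shot("top","top6"); shot("scene","s4"); print(r.read_clock())
a=cv2.resize(im[180:420,260:520],None,fx=2.3,fy=2.3,interpolation=cv2.INTER_CUBIC); cv2.imwrite("pics/c9.png",a)
E
python3 p2.py
```

```text
stop True [-0.07760263  0.32086142 -0.06206971] 0.0023
stop True [-0.10124695 -1.71561569  0.71918093] 0.0008
71.8333
```

View pics/c9.png

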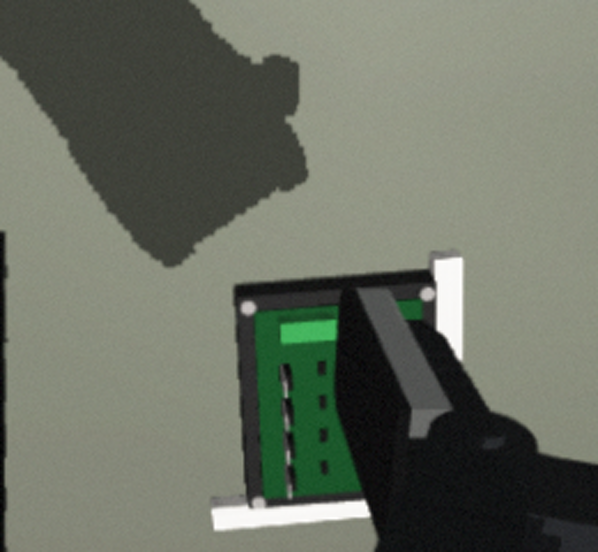

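View pics/s4.png

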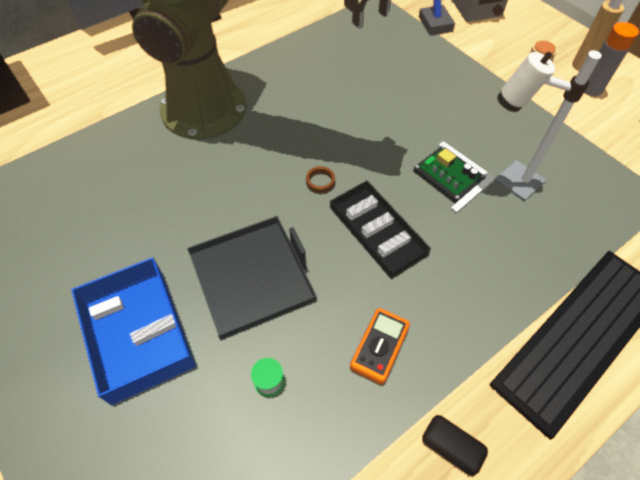

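The pallet is flush and square against both rails. The tray is flat and empty, there are three sinks in the kit box and two in the bin, and the bystanders haven't moved.

```bash
python3 -c "
from rig import r
print(r.hand_in())"
```

```text
the job is handed in; nothing more can be done
None
```

I handed the job in at about 72 s, and the hand-in gave no verdict: the last pictures show the pallet square against both rails, all three 75 mm sinks in the kit box, the 60 and 90 mm sinks in the stock bin, the empty tray flat on the mat, and the spool, multimeter and tape roll undisturbed.

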